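Close and latch the polishing wheel's side cover

TASK

The wheel change is finished: with your fingertips push the open yellow side cover of the polishing machine fully shut against the guard, and only then push the red-knobbed catch on top of the guard all the way across, so that it locks the cover. Only push, gently, without gripping or lifting anything; do not touch the white wheel, and leave everything lying about on the bench where it is.

Things in the scene. Friction and masses are not known exactly. Their poses are not given: they have to be found in the camera images.
- polisher: Grey bench polishing machine, fixed. Origin on the bench right below the wheel's centre; its frame: z up, y along the axle from the wheel (y = 0) to the motor (y 60 to 230 mm, 235 mm high). A curved guard, 236 mm across, 56 mm wide (y -28 to 28), top 263 mm (catch block 272 mm) above the bench, wraps the wheel's top, back and bottom; the front (-x) is open, the -y side has the hinged cover.
- cover (a joint): Angle (rad) of the yellow side cover about an upright hinge at the back of the guard: 0 = shut on the guard's -y side, at most 1.75 (starts 0.75 to 1.45). Like a door: shut, it reaches from the hinge to the polisher's -x; at 1.57 it stands out to -y, outer face to +x. It stays where left; 1 to 2 N near the free edge moves it; the stop is slightly springy.
- cover_hinge (a point): Point on the cover's upright hinge axis at axle height (145 mm above the bench), at x = 126, y = -31 mm of the polisher. The hinge knuckles are 12 mm across, 87 to 203 mm above the bench.
- cover_face (a point): On the flat outer face of the cover, 156 mm from the hinge axis (face 2 mm outside it), 230 mm above the bench, where the plate's top is at 256 mm. Its x axis points along the plate to the hinge, y from the outer face into the guard. Clear for pushing; the lip lies lower.
- cover_lip (a point): Middle of the pull lip on the cover's straight free edge, 179 mm from the hinge axis: 15 mm proud of the outer face, 100 to 190 mm above the bench. The cover is a 4 mm plate, a 231 mm disc (30 to 260 mm above the bench) cut off straight there; in its middle, 126 mm from the hinge, are an 80 mm dome, 12 mm proud, 145 mm up, and a tab rising to 271 mm at the top.
- catch (a joint): Angle (rad) of the steel swing catch on top of the guard about an upright pivot: 0 = open, arm along the polisher's +x; 1.57 = fully across, at its stop, arm along -y, its hook in front of the cover's tab. Starts 0 to 0.3. Turns clockwise seen from above, stays where left; about 1 N at the knob moves it; its stop is firm.
- catch_pivot (a point): Point on the catch's pivot axis, 272 mm above the bench, straight above the middle of the wheel (x = y = 0 of the polisher). The arm is 16 mm wide, its top 279 mm above the bench, its end 58 mm from the pivot. The pivot pin rises to 284 mm.
- catch_knob (a point): Middle of the catch's upright red knob, 14 mm across and 30 mm high (279 to 309 mm above the bench), 50 mm from the pivot. Its x axis points along the arm, away from the pivot.
- wheel: The white polishing wheel on its axle, 200 mm across, 32 mm thick. Origin at its centre, 145 mm above the bench. It can turn; not to be touched.
- weight: amber glass paperweight, a round flattened dome 74 mm across and 48 mm high. Loose; to be left where it is. Origin at the middle of its underside.
- tumbler: green glass tumbler, 74 mm across and 90 mm high. Loose; to be left where it is. Origin at the middle of its underside.
- stopper: small amber glass stopper, 52 mm across and 70 mm high. Loose; to be left where it is. Origin at the middle of its underside.
- spanner: steel spanner, 190 mm long, lying flat on the bench in front of or beneath the open cover. Loose; to be left where it is. Origin at the middle of its underside, long axis x.
- flange: loose steel flange ring, 76 mm across and 10 mm high, near the machine. Loose; to be left where it is. Origin at the middle of its underside.
- bar: blue bar of polishing compound, 130 x 45 x 40 mm. Loose; to be left where it is. Origin at the middle of its underside.
- brush: hand brush, lying on the bench. Loose; to be left where it is. Origin at the middle of its underside, long axis x.
- bottle: white plastic bottle with blue cap, 68 mm across and about 190 mm high. Loose; to be left where it is. Origin at the middle of its underside.

How it is judged:
By the outcome, as a careful person would: the job done as asked, in the order asked, and still so for the second after the job is handed in, with the robot touching nothing.
It also fails if it takes over 51 s, if anything falls off the work surface, if the arm or the gripper's body presses on something with over 40 N, if the wrist force passes 120 N, or if a joint passes its speed limit or range.

ROBOT

A 6-joint arm with a two-finger parallel gripper is mounted at the origin on the work surface. World frame = base frame: x ahead of the robot, y to its left, z up, the work surface at z = 0. Lengths are in mm, angles in rad, forces in N, time in s.
With the tool pointing down it reaches from about 400 to 825 mm from the base axis. Payload 7 kg.
Tool frame: the origin (TCP) lies midway between the tips of the shut fingers; the grasp point (between the pads) lies 19 mm behind it (ctrl.hold_point_z is the distance from the TCP to the grasp point, in mm); y points along the fingers, x is the direction in which the jaws open and shut, and the axes are right-handed (so a half turn about y gives the same grasp; the last joint's range is limited). The gripper opens to 85 mm and grips with 20 to 120 N. Pads are 22 mm wide; open, the fingers measure 114 mm over their backs; the gripper's body (76 mm by 85 mm) begins 54 mm behind the grasp point. The pads swing forward as they close: fully open they stand 13 mm farther back than shut.
Start: joints at [-0.85, 0.359, 0.012, 0, -1.224, -0.288], TCP at [283.076, -612.75, 231.302] pointing down, gripper open.
Joint ranges: [-3.07, 3.07], [-1.43, 2.12], [-1.02, 1.25], [-3.03, 1.67], [-3.05, -0], [-3.03, 3.03]. Speed limits (rad/s): [2.39, 2.39, 3.01, 3.14, 3.14, 3.14].

INTERFACE

Orientations are given as a rotation vector (axis times angle).
In Python, from plant import ctrl, eoat, vision, finder, telemetry gives the robot as it stands. Calls block until the motion is done:
- ctrl.move_ptp(position, orientation): joint-space move of the TCP to a pose.
- ctrl.movel(position, frame=None, feed=150, stop_force=None): straight line of the TCP; frame=None keeps the orientation; feed is the mean speed in mm/s. With stop_force (N) it stops when the force on the tool has changed by that much, and returns True; else False.
- ctrl.goto_joints(angles): joint-space move.
- eoat.move_gripper(opening): finger opening in mm; the grip force is fixed at half the most; returns when the fingers have stopped.
- ctrl.wait(seconds).
- ctrl.inverse_kinematics(position, orientation): joint angles nearest the present ones, or None.
- vision.capture(name): name is "scene" or "top" or "wrist"; returns the picture (480x640x3 uint8, blue, green, red); there is no depth.
- vision.camera_params(name): a dict with "intrinsics" (3x3 intrinsics, pixels), "cam_to_world" (4x4, takes a point from camera to world coordinates). Camera axes: x right, y down, z forward; pixel columns grow to the right and rows downward; lengths in mm; the calibration is good to about 2 mm. A picture is of the moment at which its call begins: read the wrist's pose just before it. camera_params takes no time and is no camera call; for the wrist camera it gives the pose at the moment of the call.
A pose or a line that the arm cannot do raises ctrl.Unreachable and nothing moves.
- ctrl.finish_job(): hands the job in, once; it reports no verdict.
Trained networks look in the newest picture that a camera, given by its name, has taken for a name from the list of things; names that differ only in an ending like _2 or _b are one class to them, and where a whole thing is asked for, a point or a joint stands for the part that bears it (a point fixed in the world has none). Each returns a list of dicts, best first, with "confidence" (0 to 1); they miss things now and then, are a little off and sometimes report something else, mostly with a low value. They report only what shows in the picture. A call takes as long as a camera call.
- finder.trace(camera, name): "pixels" (480x640 bool, what is visible of it) and "extent" ([left, top, right, bottom] in pixels, round what is visible of it).
Readings, each from a call of its own:
- telemetry.read_time(): time.
- telemetry.read_joint_positions(): joint angles.
- telemetry.read_qvel(): joint speeds.
- telemetry.read_effort(): joint torques, N m.
- telemetry.read_tool_pos(): TCP position.
- telemetry.read_tool_rot(): TCP orientation.
- telemetry.read_wrist_force(): force on the tool from outside, world axes, zero at the start.
- telemetry.read_ft_torque(): the same for the moment, N m.
- telemetry.read_gripper_width(): finger opening in mm.
Only numpy, scipy, OpenCV 4.12 (cv2) and the standard library are available. Lean on these libraries where they do the work, as an engineer would, in place of code of your own. Each camera call takes 0.05 s, during which the arm holds its last target. There are 200 camera calls.

## Working session

There is one attempt and no reset: what is moved stays moved. The work goes in short steps, each a Python script; the robot and the scene stay as the last script left them, time stands still between calls to the robot, and variables do not carry over. Pictures are saved under pics/ and viewed, about 8 in all and at most 12, crops included, and the job is handed in when it is done.

```bash
ls; mkdir -p pics
python3 - <<'E'
from plant import ctrl,eoat,vision,finder,telemetry
import cv2,numpy as np
np.set_printoptions(precision=4,suppress=True)
for c in ("scene","top"):
    im=vision.capture(c); cv2.imwrite(f"pics/{c}0.png",im)
    p=vision.camera_params(c); print(c,p["intrinsics"],p["cam_to_world"])
    for n in ("polisher","cover","catch","catch_knob","wheel","cover_lip","spanner","bottle","tumbler","weight","stopper","bar","brush","flange"):
        r=finder.trace(c,n)
        for d in r[:2]:
            ys,xs=np.nonzero(d["pixels"]); print(n,round(d["confidence"],2),d["extent"],xs.mean().round(1),ys.mean().round(1),len(xs))
print(telemetry.read_time(),telemetry.read_tool_rot())
E
```

```text
pics
scene [[514.0936   0.     322.6035]
 [  0.     514.0936 235.0017]
 [  0.       0.       1.    ]] [[  -0.2313    0.796    -0.5594 1213.4071]
 [   0.9728    0.1977   -0.1209   59.2929]
 [   0.0143   -0.5722   -0.82   1189.4616]
 [   0.        0.        0.        1.    ]]
polisher 0.91 [344.9, 225.9, 573.8, 355.9] 465.9 291.8 18222
polisher 0.5 [416.1, 231.9, 430.6, 257.7] 421.8 247.1 176
cover 0.79 [346.3, 229.9, 401.8, 323.7] 368.4 276.8 2434
catch 0.77 [414.8, 234.5, 429.8, 257.4] 421.7 246.5 191
catch_knob 0.7 [411.1, 231.7, 432.8, 257.5] 422.0 246.1 208
cover_lip 0.97 [347.0, 230.3, 398.2, 324.6] 368.7 277.5 2547
spanner 0.81 [347.4, 295.9, 358.9, 349.7] 354.9 324.3 454
spanner 0.17 [410.2, 231.4, 431.3, 258.0] 422.5 245.7 215
bottle 0.63 [189.0, 263.5, 222.9, 320.1] 205.6 292.8 1313
tumbler 0.87 [236.5, 202.3, 264.3, 239.7] 252.3 218.7 892
weight 0.57 [174.6, 209.6, 206.2, 236.3] 189.1 222.8 511
stopper 0.84 [212.9, 207.6, 231.2, 228.0] 222.4 218.3 312
bar 0.66 [226.8, 288.8, 267.6, 346.2] 250.5 317.3 1127
bar 0.65 [343.2, 227.8, 571.8, 357.0] 466.3 291.6 17760
brush 0.89 [41
[... 727 characters left out ...]
 [218.9, 193.0, 291.7, 265.6] 256.5 232.5 907
spanner 0.76 [251.2, 197.7, 277.7, 265.8] 265.2 223.5 419
bottle 0.64 [397.2, 178.1, 437.3, 219.3] 419.8 195.8 1121
bottle 0.6 [356.9, 172.7, 379.8, 227.1] 368.8 199.2 1005
tumbler 0.89 [396.0, 289.4, 431.3, 325.1] 412.0 306.0 921
weight 0.63 [464.7, 278.6, 494.3, 306.1] 479.8 291.6 770
stopper 0.69 [181.6, 214.4, 198.3, 251.1] 193.3 235.3 352
stopper 0.66 [433.6, 295.7, 457.2, 317.1] 444.7 307.4 402
bar 0.7 [356.8, 173.2, 379.9, 227.4] 369.0 199.6 1108
bar 0.61 [437.5, 295.5, 457.9, 316.6] 445.0 307.0 404
brush 0.58 [116.3, 208.3, 181.9, 227.5] 142.9 213.9 722
flange 0.96 [265.9, 273.0, 295.8, 307.8] 279.5 291.4 760
1.5 [-0.9724 -1.5204  1.5204]
```

Run:
```python
import cv2
a=cv2.imread("pics/top0.png")[150:350,0:320];a=cv2.resize(a,(800,500),interpolation=cv2.INTER_CUBIC);cv2.imwrite("pics/t1.png",a)
a=cv2.imread("pics/scene0.png")[190:390,320:600];a=cv2.resize(a,(800,571),interpolation=cv2.INTER_CUBIC);cv2.imwrite("pics/s1.png",a)
```

```text
(no output)
```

View pics/t1.png

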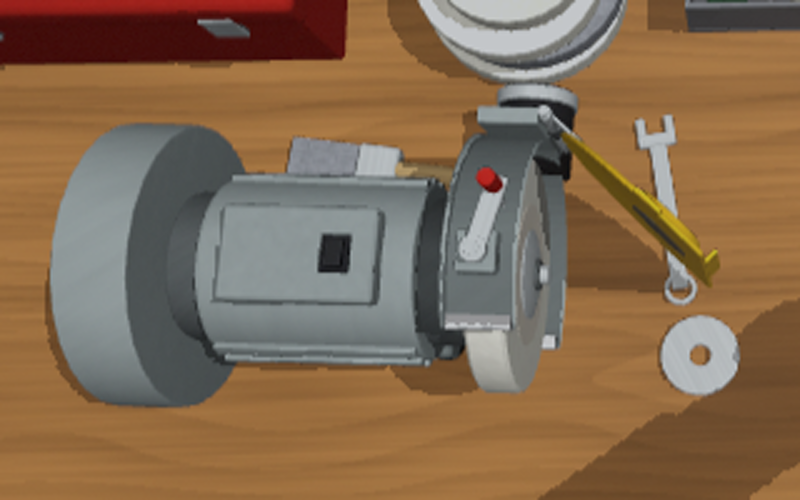

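View pics/s1.png

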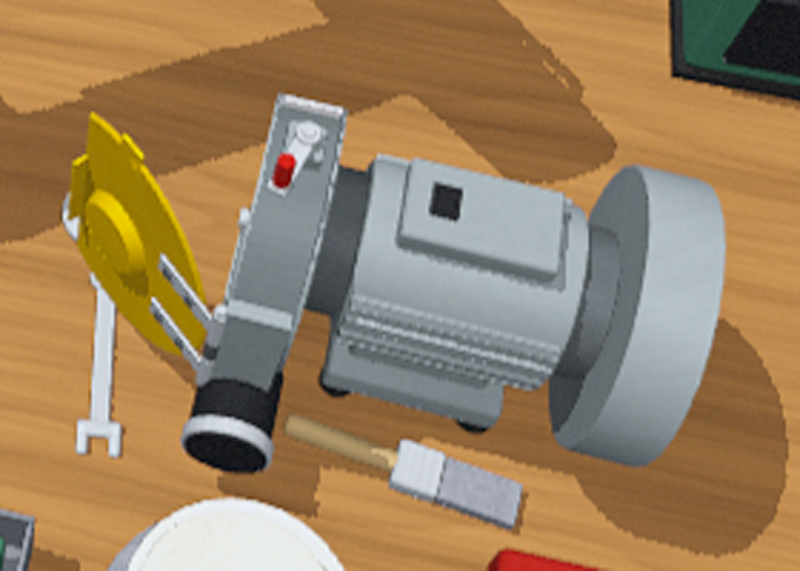

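The pictures show the catch nearly open: its pivot is at about (189,248) in top and its red knob at about (194,222). The cover stands about half open with its free edge over the spanner's ring end. I'll fit the polisher pose and both joint angles to these points.

```bash
cat > h.py <<'E'
from plant import ctrl,eoat,vision,finder,telemetry
import cv2,numpy as np
from scipy.optimize import least_squares
np.set_printoptions(precision=3,suppress=True)
def proj(P,p):
    T=np.linalg.inv(p["cam_to_world"]);q=T[:3,:3]@np.asarray(P,float)+T[:3,3];q=p["intrinsics"]@q;return q[:2]/q[2]
# v = x,y,yaw,cover,catch
def pol(v,P):
    c,s=np.cos(v[2]),np.sin(v[2]);return np.array([v[0]+c*P[0]-s*P[1],v[1]+s*P[0]+c*P[1],P[2]])
def cov(v,r,out,z): # r from hinge along plate, out = beyond outer face (face 2 mm outside hinge axis)
    a=v[3];o=out+2
    return pol(v,[126-np.cos(a)*r+np.sin(a)*o, -31-np.sin(a)*r-np.cos(a)*o, z])
def cat(v,r,z):
    return pol(v,[r*np.cos(v[4]),-r*np.sin(v[4]),z])
E
python3 - <<'E'
from h import *
C={c:vision.camera_params(c) for c in("top","scene")}
t=lambda x,y:("top",np.array([x/2.5,150+y/2.5])); s=lambda x,y:("scene",np.array([320+x*280/800,190+y*200/571]))
obs=[(lambda v:pol(v,[0,0,284]),t(472,246)),(lambda v:pol(v,[0,0,284]),s(310,129)),
(lambda v:cat(v,50,309),t(483,178)),(lambda v:cat(v,50,309),s(286,157)),
(lambda v:cov(v,179,-2,247.6),s(93,114)),(lambda v:cov(v,126,-2,271),s(131,136)),
(lambda v:pol(v,[126,-31,203]),t(547,117)),
(lambda v:cov(v,179,15,190),s(74,160)),(lambda v:cov(v,179,15,190),t(718,252))]
f=lambda v:np.concatenate([proj(g(v),C[c])-uv for g,(c,uv) in obs])
r=least_squares(f,[420,250,0,0.8,0.2],loss="soft_l1",x_scale=[10,10,.1,.1,.1])
v=r.x;print(v);print(f(v).reshape(-1,2));np.save("v.npy",v)
for n,P in dict(hinge=pol(v,[126,-31,145]),face=cov(v,156,0,230),faceshut=cov(np.r_[v[:3],0,0],156,0,230),knob=cat(v,50,294),knobend=cat(np.r_[v[:4],1.57],50,294)).items(): print(n,P)
# overlay
ims=[]
for c in("top","scene"):
    im=cv2.resize(cv2.imread(f"pics/{c}0.png"),None,fx=3,fy=3)
    def pl(pts,col):
        cv2.polylines(im,[np.array([np.round(proj(P,C[c])*3+1) for P in pts],int)],False,col,1)
    th=np.linspace(0,2*np.pi,60)
    pl([pol(v,[118*np.cos(a),-28,145+118*np.sin(a)]) for a in th],(255,0,255))
    pl([pol(v,[118*np.cos(a),28,145+118*np.sin(a)]) for a in th],(255,0,255))
    pl([cov(v,min(179,126+115.5*np.cos(a)),0,145+115.5*np.sin(a)) for a in th],(255,0,0))
    pl([cov(v,179,15,100),cov(v,179,15,190)],(0,255,0))
    pl([pol(v,[0,0,284]),cat(v,58,279)],(0,255,255)); pl([cat(v,50,279),cat(v,50,309)],(255,255,0))
    o=proj(pol(v,[60,-60,200]),C[c])*3; o=o.astype(int); ims.append(im[o[1]-260:o[1]+260,o[0]-200:o[0]+200])
cv2.imwrite("pics/ov.png",np.hstack(ims))
E
```

```text
[540.291 145.743  -0.075   0.848   0.231]
[[-1.279  0.61 ]
 [-0.721 -0.466]
 [ 0.02  -0.853]
 [-0.07  -0.289]
 [-0.505 -2.132]
 [ 0.08   0.98 ]
 [-0.611 -1.604]
 [-1.467 -0.899]
 [-0.662  0.117]]
hinge [663.615 105.39  145.   ]
face [553.381  -5.011 230.   ]
faceshut [507.903 115.083 230.   ]
knob [587.974 130.697 294.   ]
knobend [536.585  95.881 294.   ]
```

View pics/ov.png

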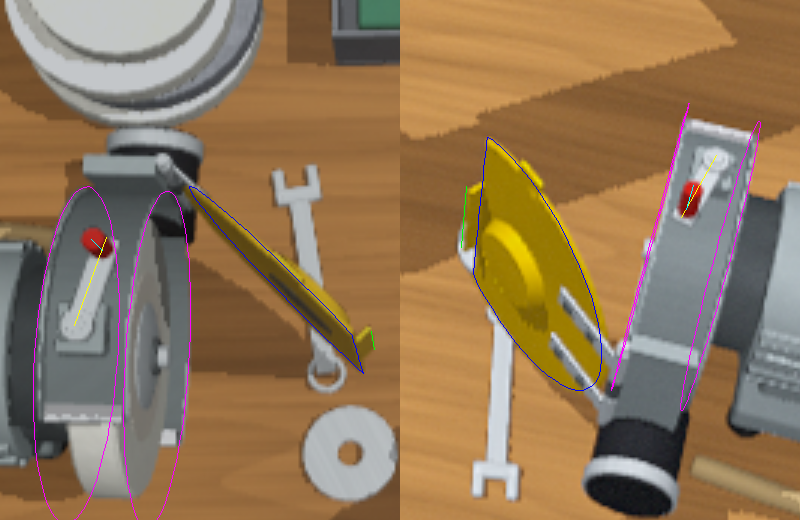

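```bash
cat >> h.py <<'E'
from scipy.spatial.transform import Rotation as R
def ori(v,d,tilt,sgn):
    """fingers (tool y) down, tilted so the tips lead along d (polisher frame); push face normal = +-tool z"""
    d=pol(np.r_[0,0,v[2:]],[*d,0]); 
    y=np.cos(tilt)*np.array([0,0,-1])+np.sin(tilt)*d; z=sgn*(np.cos(tilt)*d+np.sin(tilt)*np.array([0,0,1]))
    return R.from_matrix(np.c_[np.cross(y,z),y,z]).as_rotvec()
HF=11
def cpose(v,a,gap,sgn,z=226):
    w=v.copy();w[3]=a
    return cov(w,156,HF+gap,z),ori(v,(-np.sin(a),np.cos(a)),0.25,sgn)
def kpose(v,t,gap,sgn,z=289):
    p=np.array([50*np.cos(t),-50*np.sin(t)]);u=np.array([-np.sin(t),-np.cos(t)])
    return pol(v,[*(p-u*(7+HF+gap)),z]),ori(v,u,0,sgn)
E
python3 - <<'E'
from h import *
v=np.load("v.npy");print(R.from_rotvec(telemetry.read_tool_rot()).as_matrix(),telemetry.read_time())
for s in(1,-1):
    for a in(.85,.4,-.05): print("c",s,a,*[x.round(2) for x in cpose(v,a,0,s)],ctrl.inverse_kinematics(*cpose(v,a,0,s)))
    for a in(.2,.9,1.6): print("k",s,a,kpose(v,a,0,s)[0],ctrl.inverse_kinematics(*kpose(v,a,0,s)))
E
```

```text
[[-0.419 -0.    -0.908]
 [ 0.908  0.    -0.419]
 [ 0.    -1.     0.   ]] 1.5
c 1 0.85 [561.26 -13.05 226.  ] [-1.25 -0.51  0.66] [ 0.176  0.297 -0.03  -0.209 -1.391 -2.49 ]
c 1 0.4 [519.93  43.26 226.  ] [-1.31 -0.21  0.28] [ 0.262  0.167 -0.179 -0.263 -1.251 -2.992]
c 1 -0.05 [507.21 111.94 226.  ] [-1.32  0.08 -0.11] [ 0.426  0.074 -0.297 -0.242 -1.079  2.693]
k 1 0.2 [593.3  149.49 289.  ] [ 0.566  0.225 -0.044  0.    -1.302 -0.841]
k 1 0.9 [583.249 114.46  289.   ] [ 0.522  0.195 -0.082  0.    -1.294 -1.497]
k 1 1.6 [552.994  94.142 289.   ] [ 0.518  0.138 -0.151 -0.    -1.281 -2.193]
c -1 0.85 [561.26 -13.05 226.  ] [-0.82  2.01 -1.56] [ 0.176  0.297 -0.03  -0.209 -1.391  0.651]
c -1 0.4 [519.93  43.26 226.  ] [-0.38  2.3  -1.79] [ 0.262  0.167 -0.179 -0.263 -1.251  0.149]
c -1 -0.05 [507.21 111.94 226.  ] [-0.15 -2.42  1.88] [ 0.426  0.074 -0.297 -0.242 -1.079 -0.449]
k -1 0.2 [593.3  149.49 289.  ] [ 0.566  0.225 -0.044  0.    -1.302  2.301]
k -1 0.9 [583.249 114.46  289.   ] [ 0.522  0.195 -0.082  0.    -1.294  1.644]
k -1 1.6 [552.994  94.142 289.   ] [ 0.518  0.138 -0.151  0.    -1.281  0.949]
```

Run:
```python
from h import *
v=np.load("v.npy");T=telemetry
eoat.move_gripper(0)
p,o=cpose(v,v[3],40,-1,z=330);ctrl.move_ptp(p,o)
p,o=cpose(v,v[3],25,-1);ctrl.movel(p,feed=150)
print(T.read_time(),T.read_wrist_force())
for c in("top","scene","wrist"): cv2.imwrite(f"pics/{c}1.png",vision.capture(c))
a=cv2.imread("pics/top1.png")[170:290,150:310];b=cv2.imread("pics/wrist1.png")
cv2.imwrite("pics/pre.png",np.hstack([cv2.resize(a,(400,300),interpolation=cv2.INTER_CUBIC),cv2.resize(b,(400,300))]))
```

```text
5.45 [-0.156  0.142  0.293]
```

View pics/pre.png

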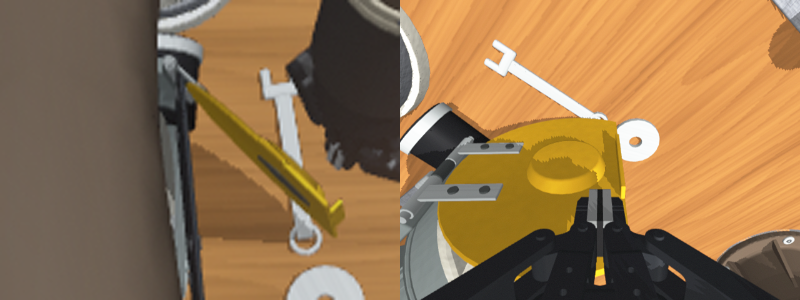

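The wrist view shows the fingertips on the outer side of the cover, between the dome and the lip and clear of both. I'll push it now.

Run:
```python
from h import *
v=np.load("v.npy");T=telemetry
a0=v[3]
for a in list(np.arange(a0-0.06,0.06,-0.12))+[0.06]:
    p,o=cpose(v,a,0,-1)
    st=ctrl.movel(p,o,feed=70,stop_force=12); print(round(a,2),st,T.read_wrist_force(),round(T.read_time(),2))
    if st: break
else:
    p,o=cpose(v,-0.08,0,-1);n=p
    st=ctrl.movel(p,cpose(v,0,0,-1)[1],feed=25,stop_force=8); print("final",st,T.read_wrist_force(),T.read_tool_pos(),cpose(v,0,0,-1)[0],T.read_time())
for c in("top","scene","wrist"): cv2.imwrite(f"pics/{c}2.png",vision.capture(c))
a=cv2.imread("pics/scene2.png")[200:350,330:530];b=cv2.imread("pics/wrist2.png")
cv2.imwrite("pics/mid.png",np.hstack([cv2.resize(a,(400,300),interpolation=cv2.INTER_CUBIC),cv2.resize(b,(400,300))]))
```

```text
0.79 False [ 0.208 -0.344 -0.661] 6.24
0.67 False [0.403 0.099 0.097] 6.66
0.55 False [ 0.275 -0.418 -0.52 ] 7.08
0.43 False [-0.086  0.477 -0.614] 7.49
0.31 False [0.281 0.491 0.147] 7.91
0.19 False [-0.519  0.439  0.036] 8.32
0.07 False [ 0.795 -0.044 -0.293] 8.74
0.06 False [ 1.232 -0.178 -0.128] 8.99
final True [ 0.199 -4.768  2.331] [507.34  104.467 225.821] [507.079 104.114 226.   ] 9.525
```

View pics/mid.png

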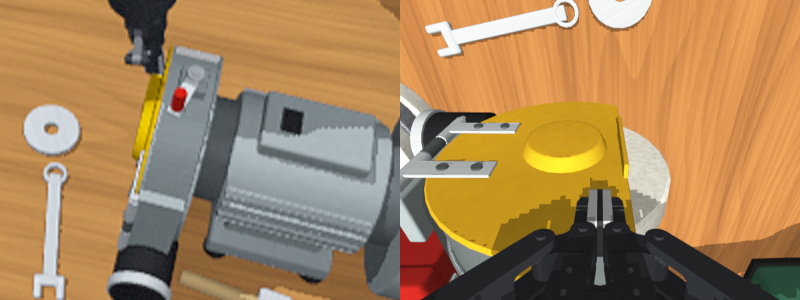

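The cover is resting on its stop: contact came at y 104.5 against 104.1 expected. I'll press slightly more, back off and move to the catch's far side.

Run:
```python
from h import *
v=np.load("v.npy");T=telemetry
o=cpose(v,0,0,-1)[1]
st=ctrl.movel(cpose(v,0,-8,-1)[0],feed=20,stop_force=7);print("press",st,T.read_wrist_force(),T.read_tool_pos())
ctrl.wait(0.3);print(T.read_wrist_force(),T.read_tool_pos())
ctrl.movel(cpose(v,0,40,-1)[0],feed=80)
ctrl.movel(cpose(v,0,40,-1,z=400)[0],feed=250)
ctrl.move_ptp(*kpose(v,v[4],25,1,z=400))
cv2.imwrite("pics/wrist3.png",vision.capture("wrist"));cp=vision.camera_params("wrist")
for n,P in dict(pin=pol(v,[0,0,284]),knob=cat(v,50,309)).items():print(n,proj(P,cp))
for d in finder.trace("wrist","catch_knob")[:2]:
    ys,xs=np.nonzero(d["pixels"]);print(d["confidence"],d["extent"],xs.mean(),ys.mean())
print(T.read_time())
cv2.imwrite("pics/w3.png",cv2.imread("pics/wrist3.png"))
```

```text
press True [ 0.832 -2.142  2.045] [507.138 104.409 225.473]
[ 0.278 -1.734  0.713] [507.006 104.329 225.236]
pin [397.334 171.834]
knob [319.917 178.53 ]
0.98 [303.5, 159.3, 409.9, 189.3] 351.0844 170.4924
0.23 [217.1, 87.6, 450.0, 161.9] 345.83145598665 120.36503963287443
12.4417
```

View pics/wrist3.png

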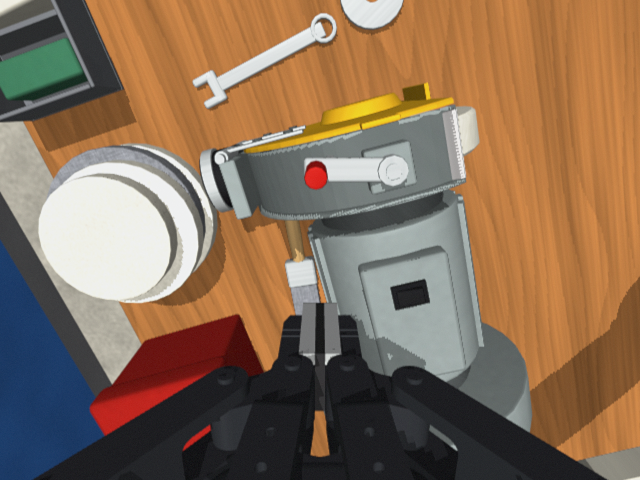

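The picture shows the cover flush with the guard. The knob is at (316,175), against (320,178) predicted. The second press stopped early on a transient, so I'll repeat it from free space before working the catch.

Run:
```python
from h import *
v=np.load("v.npy");T=telemetry
p,o=cpose(v,0,40,-1,z=400);ctrl.move_ptp(p,o)
ctrl.movel(cpose(v,0,30,-1)[0],feed=200); ctrl.movel(cpose(v,0,6,-1)[0],feed=60)
ctrl.wait(.2);print(T.read_wrist_force())
for sf in(3,12):
    st=ctrl.movel(cpose(v,0,-10,-1)[0],feed=15,stop_force=sf);print(sf,st,T.read_wrist_force(),T.read_tool_pos())
print(T.read_time())
```

```text
[-0.436  0.482  0.82 ]
3 True [ 0.51  -2.228  1.128] [506.929 104.385 225.705]
12 True [-0.709 -2.958  2.175] [506.795 104.416 225.458]
15.7833
```

It is stiff at the same place: 3 N and 12 N stopped within 0.03 mm of each other, so the cover is on its stop. Next is the catch.

Run:
```python
from h import *
v=np.load("v.npy");T=telemetry
ctrl.movel(cpose(v,0,40,-1)[0],feed=100)
ctrl.movel(cpose(v,0,40,-1,z=400)[0],feed=250)
ctrl.move_ptp(*kpose(v,v[4],22,1,z=380))
st=ctrl.movel(kpose(v,v[4],22,1)[0],feed=120,stop_force=8);print("down",st,T.read_time())
ok=not st
for t in list(np.arange(v[4],1.45,.12))+[1.48]:
    if not ok: break
    p,o=kpose(v,t,0,1);st=ctrl.movel(p,o,feed=50,stop_force=10);print(round(t,2),st,T.read_wrist_force())
    ok=not st
if ok:
    o=kpose(v,1.57,0,1)[1]
    st=ctrl.movel(kpose(v,1.57,-10,1)[0],o,feed=20,stop_force=8);print("final",st,T.read_wrist_force(),T.read_tool_pos(),kpose(v,1.57,0,1)[0])
print(T.read_time())
cv2.imwrite("pics/wrist4.png",vision.capture("wrist"))
```

```text
down False 18.7333
0.23 False [0.664 0.188 0.421]
0.35 False [-0.126 -0.335  0.812]
0.47 False [-0.112  0.056  0.513]
0.59 False [-0.286  0.34   0.775]
0.71 False [1.106 0.428 0.29 ]
0.83 False [-0.058 -0.193 -0.205]
0.95 False [ 0.212  0.044 -0.44 ]
1.07 False [0.261 0.368 0.53 ]
1.19 False [ 0.239 -0.507 -0.174]
1.31 False [ 0.583 -0.888 -1.79 ]
1.43 False [-0.041 -0.361  0.771]
1.48 False [ 0.992 -0.233 -0.09 ]
final True [2.687 0.049 0.524] [557.31   95.938 289.133] [554.536  94.546 289.   ]
22.675
```

View pics/wrist4.png

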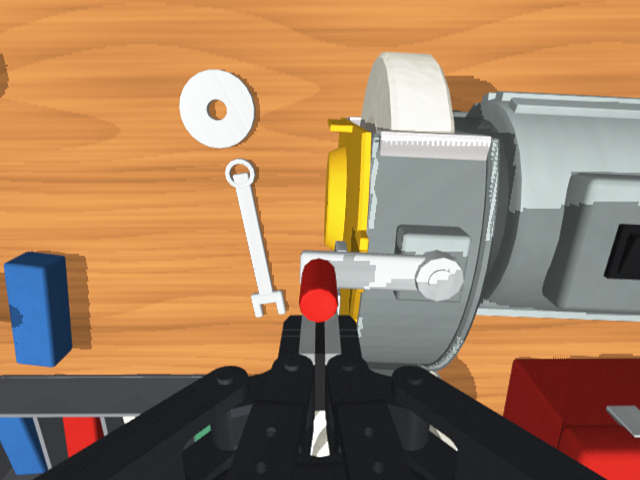

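The arm lies across the guard with the hook over the tab. It stopped 2.8 mm before the modelled position, so I'll press a bit harder to see whether this is the stop.

Run:
```python
from h import *
v=np.load("v.npy");T=telemetry
p=kpose(v,1.57,-12,1)[0]
for sf in(6,10,14):
    st=ctrl.movel(p,feed=20,stop_force=sf);print(sf,st,T.read_wrist_force(),T.read_tool_pos(),T.read_time())
cv2.imwrite("pics/wrist5.png",vision.capture("wrist"))
ctrl.wait(.2)
ctrl.movel(kpose(v,1.57,30,1)[0],feed=60)
ctrl.movel(kpose(v,1.57,30,1,z=400)[0],feed=200)
cv2.imwrite("pics/wrist6.png",vision.capture("wrist"));cp=vision.camera_params("wrist")
pin=proj(pol(v,[0,0,284]),cp)
for t in(1.45,1.5,1.57):
    w=np.r_[v[:4],t];print(t,pin,proj(cat(w,58,279),cp),proj(cat(w,50,309),cp))
for n in("catch_knob","catch"):
  for d in finder.trace("wrist",n)[:1]:
    ys,xs=np.nonzero(d["pixels"]);print(n,d["confidence"],d["extent"])
# guard reference: front edge line corners
for y in(-28,28): print("guard",[proj(pol(v,[x,y,145+np.sqrt(118**2-x*x)]),cp).round(1) for x in(-40,40)])
im=cv2.imread("pics/wrist6.png");cv2.imwrite("pics/w6.png",im)
cv2.imwrite("pics/scene6.png",vision.capture("scene"));cv2.imwrite("pics/top6.png",vision.capture("top"));print(T.read_time())
```

```text
6 True [ 1.799 -0.674  2.039] [557.372  95.997 289.163] 22.9917
10 True [ 2.325 -0.225  1.011] [557.384  96.07  289.34 ] 23.3
14 True [ 3.721 -0.845  0.886] [557.425  96.201 289.593] 23.6333
1.45 [402.787 167.286] [312.722 170.396] [325.527 178.396]
1.5 [402.787 167.286] [312.59  165.956] [325.446 174.13 ]
1.57 [402.787 167.286] [312.778 159.688] [325.693 168.11 ]
catch_knob 0.93 [310.1, 151.9, 415.3, 182.4]
catch 0.59 [310.2, 151.9, 418.1, 186.1]
guard [array([361.7,  98. ]), array([350.1, 212.5])]
guard [array([444.1, 104.3]), array([425.1, 217.8])]
25.45
```

View pics/wrist6.png

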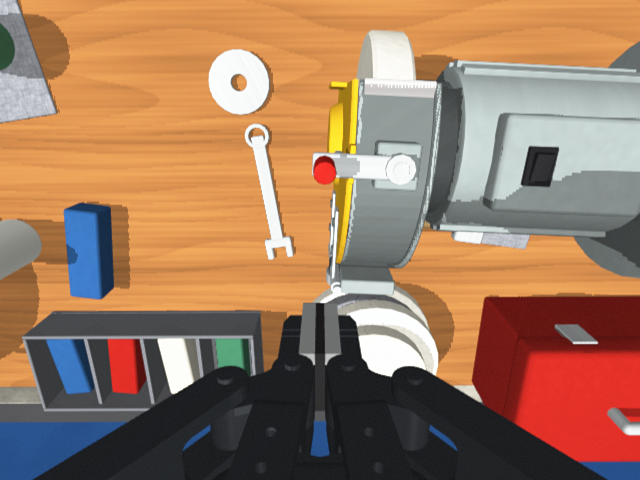

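The picture shows the knob at (324,170) and the pin at (400,169). That offset of (-76,+1) matches the modelled fully-across one of (-77,+0.8). The cover is flush, and the bench items in view look as they did before. The tool is clear, so I'm handing the job in.

Run:
```python
from h import *
print(telemetry.read_wrist_force(),telemetry.read_time());ctrl.finish_job()
```

```text
[ 0.116 -1.116  0.137] 25.45
the job is handed in; nothing more can be done
```

I pushed the yellow cover shut with the closed fingertips, then pushed the red-knobbed catch all the way across. The job was handed in at 25.5 s of the 51 s allowed, with the tool clear of everything.

- **Cover:** it met its stop at y 104.4 mm, against 104.1 mm modelled. My first re-press stopped early on a transient, so I repeated it from free space. Stops set at 3 N and 12 N then came within 0.03 mm of each other, so the cover was on its stop.
- **Catch:** it stopped firmly, moving less than 0.2 mm between stops set at 6 N and 14 N. The tool ended 2.8 mm short of my modelled end point. I put that down to errors in the modelled pose and finger thickness, because the last wrist picture matches 1.57 rad: knob-to-pin offset (-76, +1) px, against (-77, +0.8) modelled.
- **Surroundings:** the last wrist picture shows the cover flush and the hook over the tab. The bench items in that view look undisturbed. I judged this by eye and did not measure their positions before and after. The fingertips never went below about 225 mm and the planned paths stayed clear of the wheel.

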